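# Photograph an incubating plate: aim the camera, hold the sprung lid at its index

## Robot

A 6-joint arm with a two-finger parallel gripper is mounted at the origin on a cart in front of the work surface, level with it; the furniture and walls round the work are solid. World frame = base frame: x ahead of the robot, y to its left, z up, the work surface at z = 0. Lengths are in mm, angles in rad, forces in N, time in s.
With the tool pointing down it reaches from about 275 to 750 mm from the base axis. Payload 10.2 kg.
Tool frame: the origin (TCP) lies midway between the tips of the shut fingers; the grasp point (between the pads) lies 19 mm behind it (ctrl.grasp_offset is the distance from the TCP to the grasp point, in mm); z points along the fingers, y is the line along which they close (so a half turn about z gives the same grasp; the last joint's range is limited). The gripper opens to 85 mm and grips with 20 to 120 N. Pads are 22 mm wide; open, the fingers measure 114 mm over their backs; the gripper's body (76 mm by 85 mm) begins 54 mm behind the grasp point. The pads swing forward as they close: fully open they stand 13 mm farther back than shut.
Start: joints at [-1.516, 0.313, 1.498, -0, 1.331, -0.223], TCP at [143.963, -504.882, 231.294] pointing down, gripper open.
Joint ranges: [-2.94, 2.94], [-0.97, 2.17], [0.19, 2.56], [-1.23, 4.37], [0.02, 3.11], [-2.88, 2.88]. Speed limits (rad/s): [2.39, 2.39, 3.01, 3.14, 3.14, 3.14].

## Interface

Orientations are given as a unit quaternion [w, x, y, z].
In Python, from rig import ctrl, viewer, models gives the robot as it stands. The module is installed in compiled form; this text tells all that it offers.
- The arm moves only by the shell command python3 -m pendant 'ROWS' [OPENING] [FORCE]. ROWS is text: rows parted by semicolons, each of 4 numbers parted by spaces: the shift along the tool's x, y, z in m, then the turn about the tool's z in rad. In form: x y z yaw; .... A call has 1 to 10 rows; each row shifts and turns the commanded pose from where the row before left it, along the tool's axes as they then stand; what a row does not reach is not made up. A row lasts 1/8 s, in which the tool goes at most 62.5 mm and 10.7 degrees, less where a joint would pass 70% of its speed; a pose out of reach is approached as far as the arm can. A call is refused whole if a number of a shift passes 0.0625 or a number of a turn 0.188, either way. A call with a gripper value outside its range is refused whole. OPENING is the opening, from 0 (shut) to 1 (fully open), set as the call begins (- or left out, the last holds). The fingers move at their own pace and stop on an object; FORCE is the grip in N (left out, the last holds). Time passes only in rows, so rows that do not move let the fingers close. It gives the time, the measured TCP pose, the force, the opening and the grip force at its end, in the units of the state.
- ctrl.sense(): the state, without advancing time (a new reading comes with each control period).
- viewer.capture(name): name is "side" or "top"; returns a dict with "color" (420x560x3 uint8, red, green, blue), "vertical_fov" (degrees; the focal length in pixels is half the picture's height over the tangent of half this angle, whatever the lens; pixels are square), "cx", "cy" (the principal point, pixels), "pose" (4x4, takes a point from camera to world coordinates). Camera axes: x right, y down, z forward; pixel columns grow to the right and rows downward; lengths in mm; the calibration is good to about 2 mm. A picture is of the moment at which its call begins. There is no depth.
- ctrl.finish_job(): hands the job in; it is judged then, once.
Trained networks look in the newest picture that a camera, given by its name, has taken for a name from the list of things; names that differ only in an ending like _2 or _b are one class to them, and where a whole thing is asked for, a point or a joint stands for the part that bears it (a point fixed in the world has none). Each returns a list of dicts, best first, with "p" (0 to 1); they miss things now and then, are a little off and sometimes report something else, mostly with a low value. They report only what shows in the picture. A call takes as long as a camera call. They do not tell look-alikes from the thing itself.
- models.boxes_of(camera, query): "at" ([x, y, z] in mm, in world coordinates, good to about 4 mm: the middle of the surface that is visible of it).
The state is a dict: "time_s": time; "joints": joint angles; "dq": joint speeds; "tau": joint torques, N m; "eef_pos": TCP position; "ee_rot": TCP orientation; "force": force on the tool from outside, world axes, zero at the start; "wrist_torque": the same for the moment, N m; "grip_width": opening from 0.0 (shut) to 1.0 (fully open); "grip_force": force on a finger pad.
Only numpy, scipy, OpenCV 4.12 (cv2) and the standard library are available. Lean on these libraries where they do the work, as an engineer would, in place of code of your own. Each camera call takes 0.05 s, during which the arm holds its last target. There are 200 camera calls.

## Task

Set up the next photograph of the test plate in the white plate incubator: with the lid still shut, to keep the plate warm, turn and tilt the camera by the ball at the end of its pan bar until it points at the middle of the plate, and let go of it. Then lift the incubator's sprung lid by its bar handle until the lid's white pointer meets the red index on the angle scale, where the lamp strip under the lid lights the wells aslant; do not lift it well past the index, and finish while still holding it there, steady, for the picture. Do not shift the red index, and leave the bottles and other things on the bench where they are.

Things in the scene. Friction and masses are not known exactly. Their poses are not given: they have to be found in the camera images.
- incubator: The white plate incubator, fixed on the bench: a low box 210 (x) x 290 (y) x 76 mm, origin under its centre, z up. Its front (small display and three round keys) looks along its own -x, towards the camera; the lid's hinge line runs along its y at the back (x = +98, z = +86 mm). An upright aluminium angle scale stands at its +y end, the end nearer the robot, at y = 153 to 156 mm; it is an arc of 98 to 124 mm radius about the hinge line.
- plate_mid (a point): Middle of the top of the test plate (250 x 166 mm, a white card with rows of pink wells) that lies in the incubator under the lid; 62 mm above the bench over the incubator's centre. Seen through the lid's clear window.
- lid_hinge (a point): Middle of the lid's hinge line, 86 mm above the bench; its axes are those of the incubator, and the hinge line runs along its y.
- lid (a joint): Opening angle of the lid, rad: 0 shut, grows as the front edge rises, at most 1.25. A spring and the lid's weight pull it shut: it takes about 5 to 9 N at the bar handle, along its arc, and the lid falls shut when it is let go.
- lid_bar (a point): Middle of the lid's black bar handle: a round bar 12 mm thick, 90 mm clear between its two posts, parallel to the hinge line, 50 mm above the middle of the lid's 16 mm thickness (so 42 mm above the lid's top, the free gap under the bar is 36 mm), 184 mm in front of the hinge line. 136 mm above the bench when the lid is shut. It turns with the lid; its axes are the lid's (equal to the incubator's when shut).
- lid_pointer (a point): The white pointer that sticks out of the lid's end over the angle scale, 132 mm from the hinge line, level with it when the lid is shut; moves with the lid.
- index_mark (a point): Where the lid's pointer has to come: just off the tip of the red index (a red clamp with a dark screw head) on the angle scale, 132 mm from the hinge line. The index is set to some angle between 25 and 46 degrees above the shut position and is to stay there.
- camera_stand: The camera's stand, fixed on the bench: dark round base 116 mm wide and a steel column, z up, origin under its centre; the column is the swivel axis.
- camera_pivot (a point): The point where the camera's swivel axis (upright) and tilt axis (level, across the camera) cross, 190 mm above the bench.
- camera_lens (a point): Centre of the front of the camera's lens, 68 mm in front of the pivot. The camera looks along this frame's -x; y goes across the camera and z up from it. The line of sight runs from the ball grip through the pivot and the lens.
- camera_grip (a point): Centre of the black ball (20 mm) at the end of the pan bar (8 mm rod), 110 mm straight behind the pivot, on the line of sight. Its axes are the camera's.
- swivel (a joint): Swivel of the camera about the column, rad: counter-clockwise from above is positive, range -1.4 to 1.4. Stiff, stays where it is left; about 1.2 N at the ball.
- tilt (a joint): Tilt of the camera, rad: 0 level, positive looks down (the ball rises), range -0.5 to 0.8. Stiff, stays where it is left; about 1.5 N at the ball.
- timer: White count-down timer, 62 x 66 x 21 mm, loose, origin under its centre. To be left alone.
- reagent_amber: Brown bottle with a blue cap, 62 mm wide, 134 mm tall, loose, origin under its centre. To be left alone.
- wash_bottle: White bottle with a red cap, 68 mm wide, 154 mm tall, loose, origin under its centre. To be left alone.
- tube_rack_f: White foam rack full of sample tubes, 100 x 147 x 107 mm, loose, origin under its centre. To be left alone.
- marker_0: White and blue marker pen, 131 mm long, loose, origin under its centre. To be left alone.
Mind the look-alikes: they are no part of the job. There is more than one size of the camera_stand; the job needs the larger.

How it is judged:
By the outcome, as a careful person would: the job done as asked, in the order asked, and still so for the second after the job is handed in, while the arm keeps its last pose, push and grip.
It also fails if it takes over 48 s, if anything falls off the work surface, if the arm or the gripper's body presses on something with over 40 N, if the wrist force passes 120 N, or if a joint passes its speed limit or range.

## Working session

There is one attempt and no reset: what is moved stays moved. The work goes in short steps, Python scripts to look and compute and a shell command to move; the robot and the scene stay as the last step left them, time stands still between calls to the robot, and variables do not carry over. Pictures are saved under pics/ and viewed, at most 10 in all, crops included, and the job is handed in when it is done.

```bash
mkdir -p pics
cat > h.py <<'E'
import numpy as np, cv2
from rig import ctrl, viewer, models
def proj(c,P):
    T=np.linalg.inv(c["pose"]);p=T[:3,:3]@np.array(P,float)+T[:3,3]
    f=c["color"].shape[0]/2/np.tan(np.radians(c["vertical_fov"])/2)
    return np.array([c["cx"]+f*p[0]/p[2],c["cy"]+f*p[1]/p[2]])
def ray(c,uv):
    f=c["color"].shape[0]/2/np.tan(np.radians(c["vertical_fov"])/2)
    d=c["pose"][:3,:3]@np.array([(uv[0]-c["cx"])/f,(uv[1]-c["cy"])/f,1]);return c["pose"][:3,3],d/np.linalg.norm(d)
def tri(c1,a,c2,b):
    o1,d1=ray(c1,a);o2,d2=ray(c2,b)
    s=np.linalg.lstsq(np.c_[d1,-d2],o2-o1,rcond=None)[0];p,q=o1+s[0]*d1,o2+s[1]*d2
    return (p+q)/2,np.linalg.norm(p-q)
E
python3 - <<'E'
from h import *
np.set_printoptions(precision=1,suppress=True)
for n in("side","top"):
    c=viewer.capture(n);cv2.imwrite(f"pics/{n}0.png",cv2.resize(c["color"][...,::-1],(800,600),interpolation=cv2.INTER_CUBIC))
    print(n,c["vertical_fov"],c["pose"][:3,3],c["pose"][:3,2])
    for q in "incubator plate_mid lid_hinge lid_bar lid_pointer index_mark camera_stand camera_pivot camera_lens camera_grip timer reagent_amber wash_bottle tube_rack_f marker_0".split():
        print(q,[(round(d["p"],2),np.array(d["at"]).round().tolist(),(proj(c,d["at"])*800/560).round().tolist()) for d in models.boxes_of(n,q)[:3]])
s=ctrl.sense();print(s)
E
```

```text
side 52.878807907313856 [ 314.5 -840.2  929. ] [ 0.2  0.7 -0.7]
incubator [(0.86, [518.0, 141.0, 90.0], [382.0, 284.0]), (0.32, [532.0, -246.0, 204.0], [442.0, 382.0])]
plate_mid [(0.73, [521.0, 143.0, 89.0], [383.0, 284.0])]
lid_hinge [(0.71, [520.0, 140.0, 88.0], [383.0, 285.0]), (0.51, [760.0, -110.0, 80.0], [531.0, 352.0])]
lid_bar [(0.59, [530.0, 182.0, 91.0], [384.0, 272.0])]
lid_pointer [(0.82, [528.0, 180.0, 87.0], [383.0, 274.0]), (0.24, [384.0, -136.0, 17.0], [344.0, 417.0])]
index_mark []
camera_stand [(0.94, [529.0, -247.0, 148.0], [438.0, 405.0]), (0.78, [592.0, -56.0, 139.0], [442.0, 324.0])]
camera_pivot [(0.78, [531.0, -245.0, 203.0], [441.0, 382.0]), (0.67, [591.0, -56.0, 145.0], [442.0, 322.0])]
camera_lens [(0.82, [593.0, -60.0, 146.0], [444.0, 323.0]), (0.8, [533.0, -244.0, 207.0], [443.0, 380.0]), (0.38, [522.0, 142.0, 88.0], [384.0, 285.0])]
camera_grip [(0.85, [534.0, -243.0, 212.0], [443.0, 377.0]), (0.85, [596.0, -63.0, 147.0], [446.0, 324.0]), (0.2, [786.0, 26.0, 94.0], [519.0, 299.0])]
timer [(0.66, [385.0, -136.0, 15.0], [344.0, 418.0])]
reagent_amber [(0.
[... 1459 characters left out ...]
.0, -214.0, 200.0], [555.0, 290.0])]
wash_bottle [(0.92, [782.0, 47.0, 116.0], [415.0, 170.0])]
tube_rack_f [(0.86, [615.0, 449.0, 79.0], [220.0, 252.0]), (0.49, [532.0, -224.0, 214.0], [562.0, 291.0]), (0.31, [532.0, -216.0, 212.0], [558.0, 291.0])]
marker_0 [(0.51, [312.0, -300.0, 11.0], [575.0, 404.0])]
{'time_s': 1.6, 'joints': array([-1.5,  0.3,  1.5, -0. ,  1.3, -0.2]), 'dq': array([-0.,  0., -0.,  0., -0., -0.]), 'tau': array([ -0. , -41.2, -26. ,  -0. ,   0. ,   0. ]), 'eef_pos': array([ 143.9, -504.9,  231.3]), 'ee_rot': array([ 0. ,  1. ,  0.1, -0. ]), 'force': array([-1. , -0.9, -0.2]), 'wrist_torque': array([-0. , -0.1, -0. ]), 'grip_force': 0.0, 'grip_width': 1.0011271215988797}
```

View pictures.

View pics/side0.png

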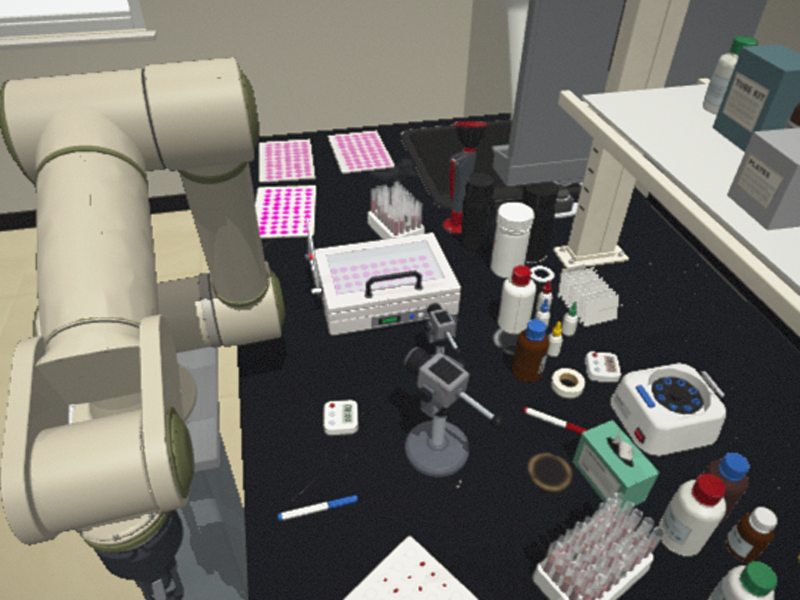

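View pics/top0.png

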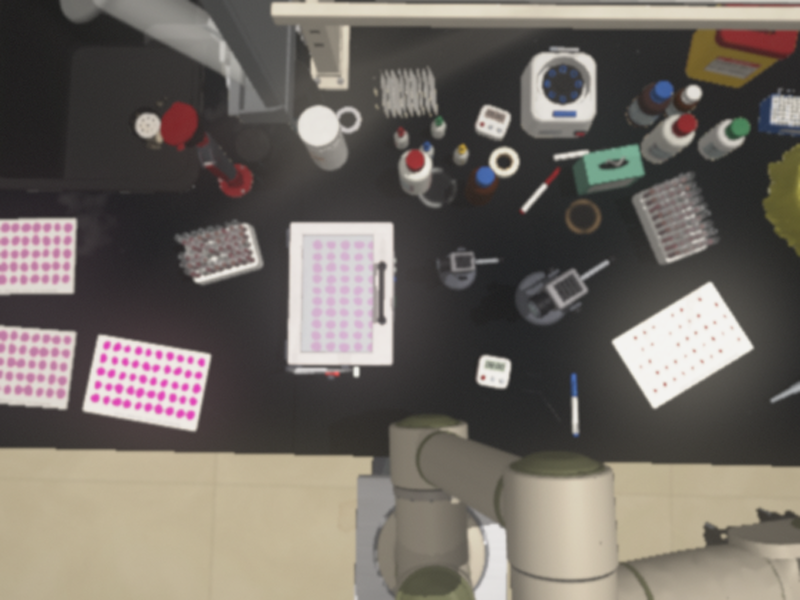

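Side picture (800 px scale): larger camera stand at (440,405) with its ball at about (497,420); smaller look-alike at (442,325), ball at (455,347). Candidates in the top picture: larger at (565,288) with ball (607,263), smaller at (461,262) with ball (497,261). The incubator is at (385,285) side / (341,294) top, with bar handle at (393,283) / (381,292). The lit base and bigger head match the larger stand. Next, one close crop.

Run:
```python
from h import *
a=cv2.imread("pics/side0.png")
import pickle
cs=viewer.capture("side");ct=viewer.capture("top");pickle.dump((cs,ct),open("c0.pkl","wb"))
A=cs["color"][150:340,205:365][...,::-1];B=ct["color"][145:270,190:440][...,::-1]
up=lambda I,k:cv2.resize(I,None,fx=k,fy=k,interpolation=cv2.INTER_CUBIC)
A=up(A,3.15)[:600];B=B
cv2.imwrite("pics/cropS.png",up(cs["color"][155:340,205:365][...,::-1],3.2))
cv2.imwrite("pics/cropT.png",up(ct["color"][145:270,190:440][...,::-1],3.2))
```

```text
(no output)
```

View pics/cropS.png

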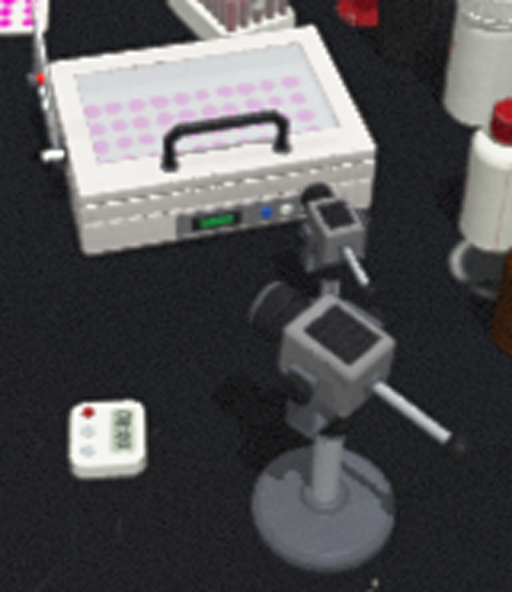

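View pics/cropT.png

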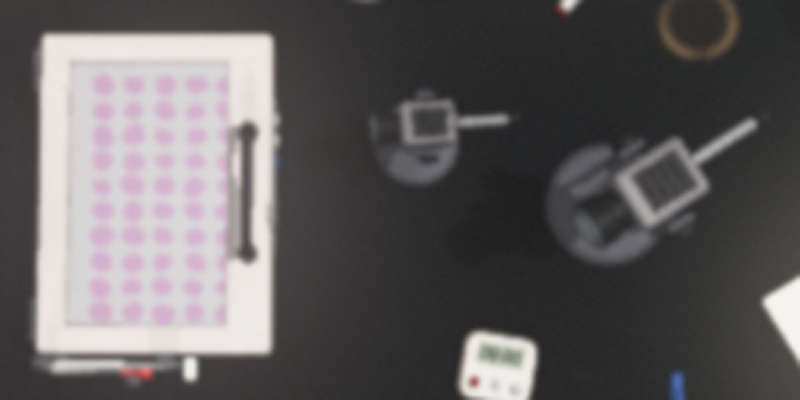

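```bash
cat > m.py <<'E'
from h import *
import pickle
np.set_printoptions(precision=1,suppress=True)
cs,ct=pickle.load(open("c0.pkl","rb"))
S=lambda u,v:np.array([(u+.5)/3.2-.5+205,(v+.5)/3.2-.5+155])
T=lambda u,v:np.array([(u+.5)/3.2-.5+190,(v+.5)/3.2-.5+145])
def onz(c,uv,z): o,d=ray(c,uv);return o+d*(z-o[2])/d[2]
E
python3 - <<'E'
from m import *
for n,s,t in [("ball",(456,443),(765,115)),("rodend",(447,437),(754,124)),("rodstart",(376,386),(693,162)),("barL",(170,138),(248,255)),("barR",(286,120),(248,130)),("pointer",(54,155),(190,368)),("index",(41,78),(137,374))]:
    print(n,*tri(cs,S(*s),ct,T(*t)))
for p in [(42,35),(272,35),(272,352),(38,352)]: print("lidT",onz(ct,T(*p),94))
for p in [(50,65),(82,195),(375,150),(315,30)]: print("lidS",onz(cs,S(*p),94))
print("baseS",onz(cs,S(323,507),16),"baseT",onz(ct,T(604,204),16))
# base as circle fits: extreme pixels
print([onz(cs,S(*p),10) for p in [(251,508),(395,508)]],[onz(ct,T(*p),10) for p in [(546,204),(604,265)]])
E
```

```text
ball [ 597.2 -322.7  188.6] 2.8418317260867365
rodend [ 591.8 -314.8  186.4] 1.09061859667534
rodstart [ 558.1 -263.3  189. ] 0.4752153388723382
barL [479.2 107.  129.8] 4.349275939760396
barR [589.9 109.3 129.6] 5.765511338208206
pointer [376.7 159.9  84.5] 1.1730902643165242
index [374.  198.9 148.7] 2.407235297537346
lidT [676.2 302.2  94. ]
lidT [679.4  91.9  94. ]
lidT [392.2  86.   94. ]
lidT [388.1 296.   94. ]
lidS [391.1 291.5  94. ]
lidS [394.3  86.6  94. ]
lidS [676.8  88.7  94. ]
lidS [674.6 292.4  94. ]
baseS [ 535.4 -237.7   16. ] baseT [ 536.9 -225.6   16. ]
[array([ 480.2, -221.6,   10. ]), array([ 593.1, -247.7,   10. ])] [array([ 536.4, -171.4,   10. ]), array([ 478.9, -226.9,   10. ])]
```

```bash
cat > tl.py <<'E'
from h import *
import sys
from scipy.spatial.transform import Rotation as R
np.set_printoptions(precision=4,suppress=True)
def to(p,close=None):
    s=ctrl.sense();r=R.from_quat(np.roll(s["ee_rot"],-1)).as_matrix()
    print("t",s["time_s"],"tcp",s["eef_pos"],"y-axis",r[:,1],"z",r[:,2],"F",s["force"],"w",s["grip_width"],s["grip_force"],"q",s["joints"])
    if p is not None: print("shift m",r.T@(np.array(p)-s["eef_pos"])/1000)
    if close is not None:
        c=r.T@np.array(close,float);a=np.arctan2(-c[0],c[1]);print("yaw",(a+np.pi/2)%np.pi-np.pi/2)
if __name__=="__main__": to(eval(sys.argv[1]),eval(sys.argv[2]) if len(sys.argv)>2 else None)
E
python3 tl.py "[597,-323,260]" "[.835,.55,0]"
python3 - <<'E'
from m import *
from scipy.optimize import least_squares
# incubator fit
K=[((-105,-145,94),None,(272,35)),]
pts=[((-105,145,94),(82,195),(272,352)),((-105,-145,94),(375,150),(272,35)),((105,145,94),None,(38,352)),((105,-145,94),(315,30),(42,35)),((-86,45,136),(168,135),(248,255)),((-86,-45,136),(284,117),(248,130)),((98-132,152,86),(54,155),(190,368))]
def res(p):
    c,s=np.cos(p[2]),np.sin(p[2]);r=[]
    for X,a,b in pts:
        W=[p[0]+c*X[0]-s*X[1],p[1]+s*X[0]+c*X[1],X[2]]
        if a:r+=list(proj(cs,W)-S(*a))
        if b:r+=list(proj(ct,W)-T(*b))
    return r
f=least_squares(res,[534,192,1.58],x_scale=[10,10,.1],loss="soft_l1");print(f.x,np.array(res(f.x)))
cx,cy,th=f.x;c,s=np.cos(th),np.sin(th)
i,_=tri(cs,S(41,78),ct,T(137,374));d=np.array([i[0]-cx,i[1]-cy]);xi=c*d[0]+s*d[1]
print("index xi",xi,i,np.degrees(np.arctan2(i[2]-86,98-xi)),np.hypot(i[2]-86,98-xi))
# camera ray-fit
def r2(p):
    u=np.array([np.cos(p[2])*np.cos(p[3]),np.sin(p[2])*np.cos(p[3]),np.sin(p[3])]);P=np.array([p[0],p[1],190])
    B=P+110*u;E=P+101*u
    r=[*(proj(cs,B)-S(456,443)),*(proj(ct,B)-T(765,115)),*(proj(cs,E)-S(447,437)),*(proj(ct,E)-T(754,124))]
    r+=[*(proj(cs,[p[0],p[1],12])-S(323,507)),*(proj(ct,[p[0],p[1],12])-T(604,204))]
    return r
g=least_squares(r2,[536,-231,-1,0],x_scale=[10,10,.1,.1]);print(g.x,np.array(r2(g.x)))
P=np.array([g.x[0],g.x[1],190]);M=np.array([cx,cy,62]);u=(P-M)/np.linalg.norm(P-M);print("ball goal",P+110*u,u)
E
```

```text
t 1.7 tcp [ 143.9907 -504.8891  231.2936] y-axis [ 0.2743 -0.9617  0.    ] z [ 0. -0. -1.] F [ 1.     -0.1649  0.2757] w 0.9994766980460156 0.0 q [-1.5164  0.3129  1.4977  0.      1.331  -0.2234]
shift m [ 0.4855 -0.0507 -0.0287]
yaw 1.2661672900509857
[532.7 193.9   1.6] [-1.7  0.2 -0.3  1.   0.5 -0.6  0.3  0.1 -0.3  0.6 -0.2 -1.5  0.4  0.
  3.1 -1.1  0.  -4.4 -3.7  0.1  0.3  2.6  1.3 -0.1  0.8 -1.7]
index xi 7.280126095071807 [374.  198.9 148.7] 34.64855202183931 110.2769525832461
[ 536.8 -230.5   -1.    -0. ] [ 0.5  0.2 -0.3  0.7 -0.  -0.3  0.3 -0.3 -0.3 -1.5  1.3  0.2]
ball goal [ 537.9 -335.8  221.8] [ 0.  -1.   0.3]
```

```bash
python3 -m pendant '0.06 -0.006 -0.004 0;0.06 -0.006 -0.004 0;0.06 -0.006 -0.004 0;0.06 -0.006 -0.004 0;0.06 -0.006 -0.004 0;0.06 -0.006 -0.004 0;0.06 -0.006 -0.004 0;0.06 -0.006 -0.004 0' 1 30; python3 -m pendant '0 0 0 -0.187;0 0 0 -0.187;0 0 0 -0.187;0 0 0 -0.187;0 0 0 -0.187;0 0 0 -0.187;0 0 0 -0.187;0 0 0 -0.187;0 0 0 -0.187;0 0 0 -0.187'; python3 tl.py "[597,-323,170]" "[.835,.55,0]"
```

```text
time_s: 2.7
eef_pos: [594.1, -326.1, 263.5]
ee_rot: [0.0, 0.99, 0.138, 0.0]
force: [-0.9, -1.4, -0.0]
grip_width: 1.002
grip_force: 0.0
time_s: 3.95
eef_pos: [592.4, -327.1, 263.1]
ee_rot: [-0.0, 0.474, 0.881, 0.0]
force: [-0.7, -0.3, -0.4]
grip_width: 1.0
grip_force: 0.0
t 3.95 tcp [ 592.3989 -327.0996  263.115 ] y-axis [ 0.8347  0.5507 -0.0001] z [-0.0002  0.0002 -1.    ] F [-0.6932 -0.2622 -0.3911] w 0.9997544156560122 0.0 q [-0.6772  0.6581  0.8904  0.      1.5934 -1.2604]
shift m [0.0009 0.0061 0.0931]
yaw 0.0006883662395407164
```

```bash
python3 -m pendant '0.001 0.003 0.03 0;0 0.003 0.03 0;0 0 0.033 0;0 0 0 0' 1 25; python3 -m pendant '0 0 0 0;0 0 0 0;0 0 0 0;0 0 0 0;0 0 0 0;0 0 0 0;0 0 0 0;0 0 0 0' 0 25; python3 tl.py "[538,-336,203]" "[1,0,0]"
python3 - <<'E'
from h import *
o=[]
for n,(a,b,d,e) in dict(side=(215,345,230,375),top=(140,270,350,495)).items():
    c=viewer.capture(n);o.append(cv2.resize(c["color"][a:b,d:e][...,::-1],(400,360),interpolation=cv2.INTER_CUBIC))
cv2.imwrite("pics/grip.png",np.hstack(o))
E
```

```text
time_s: 4.45
eef_pos: [596.0, -322.3, 167.9]
ee_rot: [-0.003, 0.477, 0.879, 0.0]
force: [-0.4, -0.3, 0.3]
grip_width: 1.003
grip_force: 0.0
time_s: 5.45
eef_pos: [597.0, -323.0, 170.4]
ee_rot: [0.0, 0.477, 0.879, 0.0]
force: [1.8, -0.1, 1.2]
grip_width: 0.208
grip_force: 24.4
t 5.45 tcp [ 597.0075 -323.0132  170.3948] y-axis [0.8381 0.5455 0.0002] z [ 0.0004 -0.0002 -1.    ] F [ 1.8434 -0.079   1.2421] w 0.20760666962741645 24.354746639728546 q [-0.6682  0.7055  1.0458  0.0001  1.3898 -1.2452]
shift m [ 0.0213 -0.0565 -0.0326]
yaw 0.577008134948815
```

View pics/grip.png

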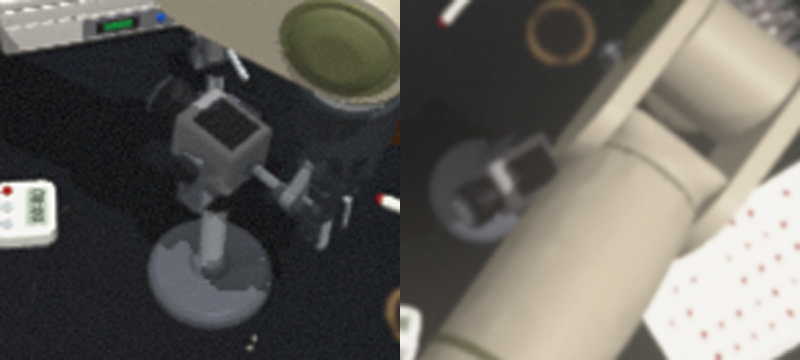

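```bash
python3 -m pendant '0.0014 -0.0158 -0.008 0.144;0.002 -0.0157 -0.008 0.144;0.0025 -0.0156 -0.008 0.144;0.0032 -0.0154 -0.008 0.144;0 0 0 0;0 0 0 0;0 0 0 0'; python3 tl.py "[538,-336,203]" "[1,0,0]"
```

```text
time_s: 6.42
eef_pos: [536.6, -336.3, 201.9]
ee_rot: [-0.0, 0.706, 0.708, -0.0]
force: [-1.9, 0.5, 1.6]
grip_width: 0.209
grip_force: 24.8
t 6.425 tcp [ 536.6302 -336.319   201.8981] y-axis [ 1.      0.0029 -0.0006] z [-0.0006  0.     -1.    ] F [-1.9187  0.4786  1.5789] w 0.20875868800808148 24.804592430591583 q [-0.7444  0.5767  1.1806 -0.0004  1.3848 -0.7472]
shift m [ 0.0003  0.0014 -0.0011]
yaw 0.0029019309904223523
```

```bash
python3 -m pendant '0 0 0 0;0 0 0 0;0 0 0 0;0 0 0 0;0 0 -0.02 0;0 0 -0.05 0;0 0 -0.06 0' 1 40; python3 -m pendant '0.045 0 0 -0.157;0.0437 0.007 0 -0.157;0.0416 0.0136 0 -0.157;0.035 0.02 0 -0.157;0 0 0 -0.157;0 0 0 -0.157;0 0 0 -0.157;0 0 0 -0.157;0 0 0 -0.157;0 0 0 -0.157'; python3 tl.py "[534,107,190]" "[0,1,0]"
```

```text
time_s: 7.3
eef_pos: [536.1, -336.0, 333.2]
ee_rot: [-0.001, 0.707, 0.707, -0.0]
force: [0.4, -0.5, -0.2]
grip_width: 1.001
grip_force: 0.0
time_s: 8.55
eef_pos: [538.3, -163.0, 332.3]
ee_rot: [0.0, -0.003, 1.0, -0.0]
force: [-0.5, 0.5, 0.1]
grip_width: 1.002
grip_force: 0.0
t 8.55 tcp [ 538.3334 -163.0204  332.3357] y-axis [-0.0054  1.     -0.    ] z [ 0.0001 -0.     -1.    ] F [-0.5084  0.524   0.051 ] w 1.0018976150905397 0.0 q [-0.5023  0.3529  1.184   0.      1.6046 -2.0785]
shift m [0.0029 0.27   0.1423]
yaw 0.0053915661013985705
```

```bash
python3 -m pendant '0 0.054 0 0;0 0.054 0 0;0 0.054 0 0;0 0.054 0 0;0.003 0.054 0 0;0 0 0 0'
python3 - <<'E'
from h import *
import pickle
cs=viewer.capture("side");ct=viewer.capture("top");pickle.dump((cs,ct),open("c1.pkl","wb"))
up=lambda I:cv2.resize(I[...,::-1],(400,500),interpolation=cv2.INTER_CUBIC)
cv2.imwrite("pics/cam1.png",np.hstack([up(cs["color"][205:330,260:360]),up(ct["color"][140:265,360:460])]))
E
```

```text
time_s: 9.3
eef_pos: [534.8, 110.0, 332.5]
ee_rot: [0.0, -0.002, 1.0, 0.0]
force: [-0.5, -0.0, -0.7]
grip_width: 1.001
grip_force: 0.0
```

View pics/cam1.png

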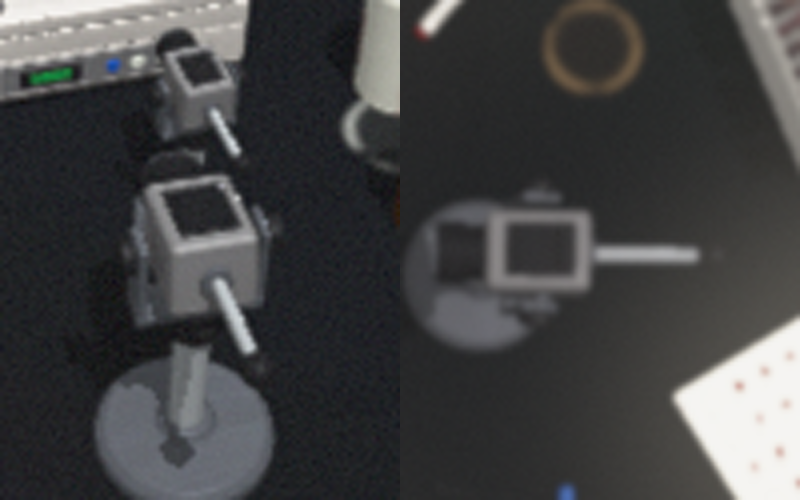

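Larger camera now points along +y; ball at side crop (259,365), top crop (312,254), rod start (217,284)/(195,254). Fitting the direction.

```bash
python3 - <<'E'
from m import *
import pickle
from scipy.optimize import least_squares
c1s,c1t=pickle.load(open("c1.pkl","rb"))
q=lambda u,v,x,y:np.array([(u+.5)/4-.5+x,(v+.5)/4-.5+y])
s1=lambda u,v:q(u,v,260,205); t1=lambda u,v:q(u,v,360,140)
print(tri(c1s,s1(259,365),c1t,t1(312,254)),tri(c1s,s1(250,348),c1t,t1(296,255)),tri(c1s,s1(217,284),c1t,t1(195,254)))
def r(p):
    P=np.array([p[0],p[1],190]);L=lambda a,e,d:P+d*np.array([np.cos(a)*np.cos(e),np.sin(a)*np.cos(e),np.sin(e)])
    o=[]
    for a,e,A,B,fs,ft,pp in [(p[2],p[3],cs,ct,S,T,[((456,443),(765,115)),((447,437),(754,124)),((376,386),(693,162))]),(p[4],p[5],c1s,c1t,s1,t1,[((259,365),(312,254)),((250,348),(296,255)),((217,284),(195,254))])]:
        for d,(x,y) in zip((110,100,p[6]),pp): o+=[*(proj(A,L(a,e,d))-fs(*x)),*(proj(B,L(a,e,d))-ft(*y))]
    return o+[*(proj(cs,[p[0],p[1],12])-S(323,507)),*(proj(ct,[p[0],p[1],12])-T(604,204))]
g=least_squares(r,[536,-231,-1,0,-1.57,.29,40],x_scale=[10,10,.1,.1,.1,.1,10]);p=g.x
print(np.round(p,3),np.array(r(p)))
u=-np.array([np.cos(p[4])*np.cos(p[5]),np.sin(p[4])*np.cos(p[5]),np.sin(p[5])]);k=-128/u[2]
print("hits z62 at",np.array([p[0],p[1],190])+k*u)
E
python3 tl.py "[533.5,108,180]"
```

```text
(array([ 536.6, -337. ,  214.9]), np.float64(0.7952553777275314)) (array([ 535.4, -326.3,  216. ]), np.float64(0.17125090128245657)) (array([ 536.7, -266.6,  197.4]), np.float64(0.08603532414564888))
[ 537.2 -230.4   -1.    -0.    -1.6    0.2   38.3] [ 0.5  0.3 -0.3  0.7 -0.4 -0.5  0.  -0.2 -0.  -0.3 -0.3  0.1 -0.5 -0.5
  0.3  0.1  0.3  0.8  0.2 -0.2  0.2 -0.3  0.6 -0.1 -0.2 -1.6  1.3  0. ]
hits z62 at [543.7 274.9  62. ]
t 9.4 tcp [535.2755 107.0237 332.3383] y-axis [-0.0011  1.     -0.0003] z [ 0.0001 -0.0003 -1.    ] F [ 0.3361 -0.5677  0.2681] w 1.0001619149150494 0.0 q [-0.0172  0.313   1.2383 -0.0003  1.5901 -1.5891]
shift m [0.0018 0.001  0.1523]
```

Run:
```python
import pickle,cv2,numpy as np
a,b=pickle.load(open("c0.pkl","rb"));c,d=pickle.load(open("c1.pkl","rb"))
def cr(I,x,y): return cv2.resize(I["color"][y:y+43,x:x+57][...,::-1],(399,301),interpolation=cv2.INTER_CUBIC)[:300]
def g(I): return np.clip(255*(I/255.)**.6,0,255).astype(np.uint8)
cv2.imwrite("pics/heads.png",g(np.vstack([np.hstack([cr(a,292,258-12),cr(b,372,175)]),np.hstack([cr(c,290,255-8),cr(d,381,182)])])))
```

```text
(no output)
```

View pics/heads.png

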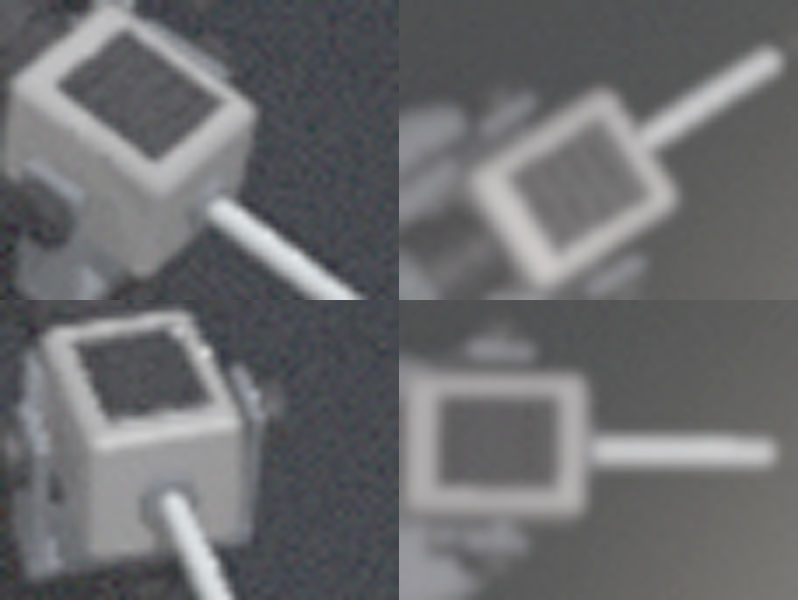

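```bash
cat > fit.py <<'E'
from m import *
from scipy.optimize import least_squares
c1s,c1t=pickle.load(open("c1.pkl","rb"))
Q=lambda x,y,k=7:(lambda p:np.array([(p[0]+.5)/k-.5+x,(p[1]+.5)/k-.5+y]))
# order F+ B+ B- F-
obs=[(0,0,Q(292,246),[(125,25),(222,103),(155,162),(57,85)],[(118,10),(255,105),(155,190),(13,85)],(213,208)),
(0,1,Q(372,175),[(113,190),(196,128),(240,195),(162,250)],[(75,182),(205,90),(278,200),(148,285)],(245,143)),
(1,0,Q(290,247),[(182,33),(215,110),(108,120),(78,46)],[(190,13),(240,122),(95,143),(45,30)],(170,197)),
(1,1,Q(381,182),[(40,98),(160,98),(160,187),(40,187)],[(13,74),(188,75),(186,216),(13,216)],(195,151))]
ends=[(0,0,S(447,437),S(456,443)),(0,1,Q(372,175)((375,55)),T(765,115)),(1,0,Q(260,205,4)((250,348)),Q(260,205,4)((259,365))),(1,1,Q(381,182)((370,152)),Q(360,140,4)((312,254)))]
C=[[cs,ct],[c1s,c1t]]
def r(p):
    P=np.array([p[0],p[1],190]);sh=[p[6:8],p[8:10]];o=[]
    def W(k,b):
        a,e=p[2+2*k],p[3+2*k];x=np.array([np.cos(a)*np.cos(e),np.sin(a)*np.cos(e),np.sin(e)]);y=np.array([-np.sin(a),np.cos(a),0]);return P+np.c_[x,y,np.cross(x,y)]@b
    for k,c,f,D,O,st in obs:
        for L,(xf,xb,w,h) in((D,p[10:14]),(O,p[14:18])):
            for b,uv in zip([(xf,w,h),(xb,w,h),(xb,-w,h),(xf,-w,h)],L): o+=[*(proj(C[k][c],W(k,np.array(b)))+sh[c]-f(uv))]
        o+=[*(proj(C[k][c],W(k,np.array([p[18],0,0])))+sh[c]-f(st))]
    for k,c,e,b in ends: o+=[*(proj(C[k][c],W(k,np.array([101,0,0])))+sh[c]-e),*(.6*(proj(C[k][c],W(k,np.array([110,0,0])))+sh[c]-b))]
    return np.r_[o,np.array(p[6:10])/.8]
g=least_squares(r,[537,-231,-1,0,-1.57,.27,0,0,0,0,-20,20,15,32,-38,38,28,32,38],loss="soft_l1",f_scale=.7,x_scale=[10,10,.1,.1,.1,.1,1,1,1,1]+[10]*9)
p=g.x;np.set_printoptions(precision=3,suppress=True);print(p,"cost",g.cost);rr=np.array(r(p));print(np.round(rr,1))
J=g.jac;print("sd",np.sqrt(np.diag(np.linalg.inv(J.T@J))*2*g.cost/(len(rr)-19))[:6])
u=-np.array([np.cos(p[4])*np.cos(p[5]),np.sin(p[4])*np.cos(p[5]),np.sin(p[5])]);print("hits",np.array([p[0],p[1],190])-128/u[2]*u)
E
python3 fit.py
```

```text
[ 537.881 -229.405   -0.991   -0.056   -1.592    0.22     0.123   -0.375
    0.317    0.148  -18.404   23.196   16.612   23.057  -28.635   31.889
   24.799   22.156   38.226] cost 9.852475987835724
[-0.2  1.1 -0.2 -0.  -0.  -0.3 -0.   0.3 -0.3 -0.8  0.3  0.1  0.5  0.2
  0.4 -0.   0.4 -0.8 -0.8 -1.7  0.6 -1.2  1.4  0.  -0.7  0.6 -0.4 -1.1
  0.2 -0.1  0.4  0.2 -0.3  0.4 -0.9  0.3 -1.2 -0.1 -0.8 -0.8  0.1  0.1
 -0.2  0.2 -0.2  0.2  0.3 -0.5 -0.6 -0.  -0.   0.9  0.3  0.3  0.5 -0.1
 -0.1  0.1 -0.3  0.2  0.2 -0.1  0.4  0.2 -0.6  0.3 -0.6 -0.7 -0.  -1.2
  0.4 -0.1  0.2 -0.3  0.4  0.2 -0.1  0.5 -0.6  0.4  0.4  1.4 -0.4 -0.1
  0.6  0.2  0.1  0.2  0.2 -0.5  0.4  0.2]
sd [0.842 1.153 0.009 0.017 0.007 0.014]
hits [549.96  342.572  62.   ]
```

The tilt looks about 0.05 rad short and the swivel about 0.02 rad off. I'll regrip the ball, raise it a little too far, then press its top down to a known height with shut fingertips.

```bash
python3 -m pendant '0 -0.055 0 0;0 -0.055 0 0;0 -0.055 0 0;0 -0.055 0 0;0 -0.055 0 0;0 -0.055 0 0;0 -0.055 0 0;0 -0.058 0 0'; python3 -m pendant '0 0 0 0.157;0 0 0 0.157;0 0 0 0.157;0 0 0 0.157;0 0 0 0.157;0 0 0 0.157;0 0 0 0.157;0 0 0 0.157;0 0 0 0.157;0 0 0 0.157'; python3 tl.py "[536.6,-336,198]" "[1,0,0]"
```

```text
time_s: 10.4
eef_pos: [534.2, -339.2, 332.4]
ee_rot: [0.0, 0.001, 1.0, -0.0]
force: [0.2, -0.3, 0.2]
grip_width: 0.999
grip_force: 0.0
time_s: 11.65
eef_pos: [534.4, -337.5, 332.2]
ee_rot: [-0.0, 0.709, 0.705, -0.0]
force: [0.2, 0.3, -0.1]
grip_width: 1.002
grip_force: 0.0
t 11.65 tcp [ 534.3915 -337.5232  332.2211] y-axis [ 1.     -0.0064 -0.0002] z [-0.0002 -0.0001 -1.    ] F [ 0.1626  0.3218 -0.0731] w 1.0021818395446127 0.0 q [-0.7483  0.5302  0.9237 -0.0002  1.6877 -0.7419]
shift m [0.0015 0.0022 0.1342]
yaw -0.006389015021384781
```

```bash
python3 -m pendant '0.0015 0.0022 0.06 0;0 0 0.05 0;0 0 0.024 0;0 0 0 0' 1 30; python3 -m pendant '0 0 0 0;0 0 0 0;0 0 0 0;0 0 0 0;0 0 0 0;0 0 0 0;0 0 0 0' 0 30; python3 -m pendant '0 0.001 -0.005 0;0.001 0.0007 -0.005 0;0.001 0 -0.005 0;0 0 0 0;0 0 0 0'; python3 tl.py "[538.3,-334,213]" "[1,0,0]"
```

```text
time_s: 12.15
eef_pos: [536.3, -335.3, 196.7]
ee_rot: [-0.002, 0.707, 0.707, -0.0]
force: [0.1, -0.5, 0.7]
grip_width: 0.995
grip_force: 0.0
time_s: 13.02
eef_pos: [537.6, -334.7, 198.5]
ee_rot: [0.0, 0.707, 0.707, -0.0]
force: [-0.9, -1.6, 2.3]
grip_width: 0.206
grip_force: 29.2
time_s: 13.65
eef_pos: [539.5, -331.4, 213.3]
ee_rot: [-0.001, 0.707, 0.708, 0.001]
force: [-0.7, 6.0, -1.1]
grip_width: 0.204
grip_force: 29.6
t 13.65 tcp [ 539.4945 -331.3897  213.2832] y-axis [ 1.      0.0016 -0.0003] z [-0.0003  0.002  -1.    ] F [-0.6647  6.0344 -1.1397] w 0.20429684192524403 29.550858736038208 q [-0.7361  0.5695  1.1627  0.0013  1.411  -0.7379]
shift m [-0.0026 -0.0012  0.0003]
yaw 0.0015899077697287822
```

```bash
python3 -m pendant '0 0 0 0;0 0 0 0;0 0 0 0;0 0 -0.02 0;0 0 -0.04 0;0 0 0 0' 0.6; python3 -m pendant '0 0 0 0;0 0 0 0;0 0 0 0;0 0 0 0;0 0 0 0' 0 20; python3 tl.py "[538.3,-334,245]" "[1,0,0]"
```

```text
time_s: 14.4
eef_pos: [540.0, -333.2, 276.7]
ee_rot: [0.003, 0.707, 0.707, 0.0]
force: [-0.2, -0.4, -0.6]
grip_width: 0.604
grip_force: 0.0
time_s: 15.02
eef_pos: [539.3, -332.5, 273.2]
ee_rot: [-0.0, 0.707, 0.707, -0.0]
force: [0.0, 0.1, -0.3]
grip_width: 0.0
grip_force: 0.0
t 15.025 tcp [ 539.2676 -332.492   273.1884] y-axis [ 1.      0.001  -0.0001] z [-0.0001  0.0001 -1.    ] F [ 0.0241  0.0914 -0.2568] w 0.00012099005178504445 0.0 q [-0.7371  0.542   1.0535 -0.      1.5462 -0.7381]
shift m [-0.0015 -0.001   0.0282]
yaw 0.0009865400340467456
```

```bash
python3 -m pendant '0 0 0.015 0;0 0 0.015 0;0 0 0 0;0 0 0 0'; python3 -m pendant '0 0 0.003 0;0 0 0 0;0 0 0 0';python3 -m pendant '0 0 0.002 0;0 0 0 0;0 0 0 0';python3 -m pendant '0 0 0.002 0;0 0 0 0;0 0 0 0'
```

```text
time_s: 15.52
eef_pos: [539.4, -332.6, 243.5]
ee_rot: [0.0, 0.707, 0.707, 0.0]
force: [0.2, -0.8, 0.8]
grip_width: -0.001
grip_force: 0.0
time_s: 15.9
eef_pos: [539.3, -332.5, 240.4]
ee_rot: [0.0, 0.707, 0.707, -0.0]
force: [-0.5, 0.4, -0.3]
grip_width: 0.004
grip_force: 0.0
time_s: 16.27
eef_pos: [539.3, -332.5, 238.3]
ee_rot: [0.0, 0.707, 0.707, 0.0]
force: [-0.7, -1.1, -0.1]
grip_width: -0.001
grip_force: 0.0
time_s: 16.65
eef_pos: [539.3, -332.5, 236.2]
ee_rot: [-0.0, 0.707, 0.707, -0.0]
force: [-0.5, 0.1, 0.2]
grip_width: 0.004
grip_force: 0.1
```

```bash
python3 -m pendant '0 0 0.002 0;0 0 0 0;0 0 0 0';python3 -m pendant '0 0 0.0022 0;0 0 0 0;0 0 0 0'
```

```text
time_s: 17.02
eef_pos: [539.3, -332.6, 234.4]
ee_rot: [0.0, 0.707, 0.707, -0.0]
force: [0.1, -1.4, 2.1]
grip_width: 0.002
grip_force: 0.8
time_s: 17.4
eef_pos: [539.3, -332.4, 231.9]
ee_rot: [-0.0, 0.707, 0.707, 0.0]
force: [0.7, -0.9, 0.8]
grip_width: -0.002
grip_force: 0.6
```

```bash
python3 -m pendant '0 0 -0.02 0;0 0 -0.04 0;0 0 -0.04 0;0.055 -0.001 0 0;0.055 -0.001 0 0;0.055 -0.001 0 0;0.055 -0.001 0 0;0.055 -0.001 0 0;0.055 -0.001 0 0' ; python3 -m pendant '0.055 0 0 0;0.055 0 0 0' 1 40; python3 -m pendant '0 0 0 -0.157;0 0 0 -0.157;0 0 0 -0.157;0 0 0 -0.157;0 0 0 -0.157;0 0 0 -0.157;0 0 0 -0.157;0 0 0 -0.157;0 0 0 -0.157;0 0 0 -0.157'; python3 tl.py "[533.5,108,117]" "[0,1,0]"
python3 - <<'E'
from h import *
import pickle
c,d=viewer.capture("side"),viewer.capture("top");pickle.dump((c,d),open("c2.pkl","wb"))
def cr(I,x,y): return cv2.resize(I["color"][y:y+43,x:x+57][...,::-1],(399,301),interpolation=cv2.INTER_CUBIC)[:300]
g=lambda I:np.clip(255*(I/255.)**.6,0,255).astype(np.uint8)
cv2.imwrite("pics/heads2.png",g(np.vstack([np.hstack([cr(c,290,247),cr(d,381,182)]),np.hstack([cr(c,220,155),cr(d,240,180)])])))
E
```

```text
time_s: 18.52
eef_pos: [532.4, -0.5, 331.9]
ee_rot: [-0.0, 0.707, 0.708, -0.0]
force: [0.3, -0.2, -0.4]
grip_width: 0.001
grip_force: 0.0
time_s: 18.77
eef_pos: [532.3, 109.4, 331.9]
ee_rot: [-0.0, 0.707, 0.707, -0.0]
force: [1.2, -0.0, 0.1]
grip_width: 0.419
grip_force: 0.0
time_s: 20.02
eef_pos: [532.6, 107.7, 331.8]
ee_rot: [-0.001, -0.003, 1.0, 0.0]
force: [0.7, -0.1, 0.4]
grip_width: 0.998
grip_force: 0.0
t 20.025 tcp [532.568  107.7169 331.7609] y-axis [-0.0056  1.      0.0004] z [-0.0012  0.0004 -1.    ] F [ 0.6527 -0.1055  0.3984] w 0.998049658961196 0.0 q [-0.0163  0.3078  1.2467  0.0004  1.5883 -1.5927]
shift m [-0.0012  0.0002  0.2148]
yaw 0.005605749071803778
```

View pics/heads2.png

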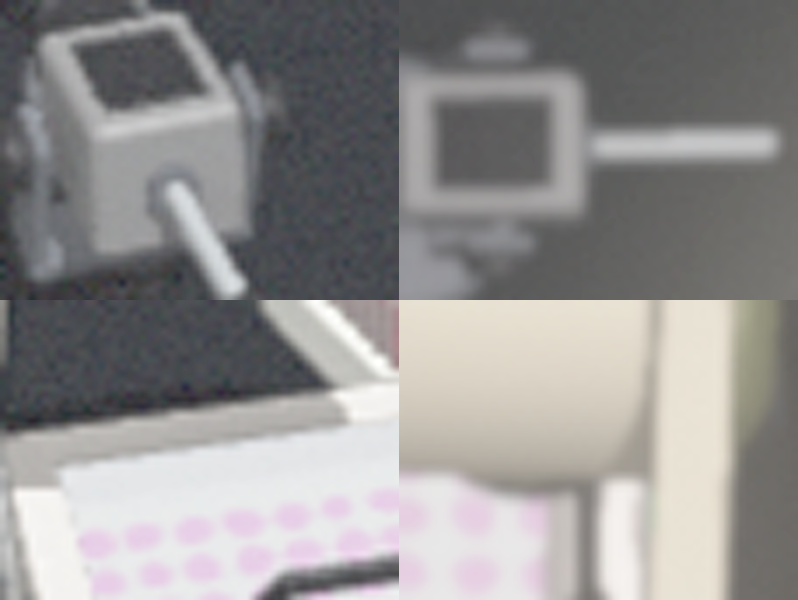

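```bash
sed -e 's/^C=.*/C=[[cs,ct],[c1s,c1t],list(pickle.load(open("c2.pkl","rb")))]\nobs+=[(2,0,Q(290,247),[(177,30),(212,98),(105,112),(75,45)],[(182,15),(238,102),(97,135),(40,34)],(173,188)),(2,1,Q(381,182),[(33,96),(153,96),(153,186),(33,186)],[(8,74),(186,75),(186,216),(8,216)],(192,145))]\nends+=[(2,0,Q(290,247)((235,290)),None),(2,1,Q(381,182)((373,143)),None)]/' -e 's/a,e=p\[2+2\*k\],p\[3+2\*k\]/a,e=(p[2+2*k],p[3+2*k]) if k<2 else p[19:21]/' -e 's/+=\[\*(proj(C\[k\]\[c\],W(k,np.array(\[101,0,0\])))+sh\[c\]-e),/+=[*(proj(C[k][c],W(k,np.array([101,0,0])))+sh[c]-e)]\n    for k,c,e,b in ends[:4]: o+=[/' -e 's/,38\],loss/,38,-1.57,.29],loss/' -e 's/\[10\]\*9)/[10]*9+[.1,.1])/' -e 's/-19))\[:6\]/-21))[[0,1,2,3,4,5,19,20]]/' -e 's/^u=.*/a,e=p[19:21];u=-np.array([np.cos(a)*np.cos(e),np.sin(a)*np.cos(e),np.sin(e)]);P=np.array([p[0],p[1],190]);print("hits",P-128\/u[2]*u,"ball",P-110*u)/' fit.py > fit2.py; python3 fit2.py
```

```text
[ 537.95  -228.945   -0.994   -0.054   -1.592    0.219    0.124   -0.407
    0.359    0.141  -18.485   23.716   16.842   22.86   -28.521   32.921
   24.878   22.321   38.068   -1.572    0.317] cost 14.573220335866807
[-0.2  0.9  0.  -0.1 -0.  -0.3 -0.2  0.1 -0.3 -1.   0.7  0.2  0.8  0.3
  0.4 -0.3  0.3 -1.  -1.  -1.8  0.6 -1.4  1.4 -0.  -0.9  0.6 -0.5 -1.2
  0.5 -0.3  0.6  0.  -0.4  0.3 -1.1  0.3 -1.2 -0.2 -0.6 -0.7  0.1  0.1
 -0.4  0.1 -0.2 -0.   0.5 -0.4 -0.5  0.  -0.1  0.7  0.3  0.   0.3 -0.2
 -0.   0.  -0.2  0.3  0.1 -0.1  0.3  0.2 -0.3  0.3 -0.3 -0.7 -0.1 -1.2
  0.2 -0.1 -1.   0.3 -0.4 -0.6  0.4 -0.1 -0.3  0.5  0.3  0.1  0.6  0.5
 -0.8 -0.5  0.2  0.8  0.1 -0.1  0.4  0.3 -0.   0.1 -0.   0.2  0.3  0.3
  0.   0.5 -1.1 -0.1 -1.  -1.  -0.  -0.9  0.6  0.3  0.1 -0.4 -0.2  0.6
  0.3  1.2  0.5  0.2  0.2  0.8  0.3  0.3  0.3  0.1 -0.6  0.4 -0.4 -0.2
 -0.   0.2  0.2 -0.5  0.4  0.2]
sd [0.8   1.15  0.009 0.017 0.007 0.014 0.008 0.014]
hits [538.546 160.937  62.   ] ball [ 537.79  -333.457  224.312]
```

```bash
python3 -m pendant '-0.001 0 0.05 0;0 0 0.06 0;0 0 0.06 0;0 0 0.03 0;0 0 0.014 0;0 0 0 0' 1 50; python3 -m pendant '0 0 0 0;0 0 0 0;0 0 0 0;0 0 0 0;0 0 0 0;0 0 0 0;0 0 0 0' 0 50; python3 tl.py "[533.5,108,117]" "[0,1,0]"
```

```text
time_s: 20.88
eef_pos: [533.9, 107.5, 118.1]
ee_rot: [-0.0, 0.001, 1.0, 0.0]
force: [0.0, 0.0, 0.9]
grip_width: 0.999
grip_force: 0.0
time_s: 21.75
eef_pos: [533.9, 109.3, 118.4]
ee_rot: [0.0, -0.0, 1.0, 0.002]
force: [1.1, 10.9, 1.3]
grip_width: 0.119
grip_force: 48.6
t 21.75 tcp [533.9259 109.3226 118.4109] y-axis [-0.0006  1.      0.0032] z [ 0.0009  0.0032 -1.    ] F [ 1.125  10.9197  1.2853] w 0.11911433452203311 48.6030113697052 q [-0.0146  0.4685  1.5855  0.0036  1.0868 -1.5877]
shift m [ 0.0004 -0.0013  0.0014]
yaw 0.0005577523710051935
```

```bash
python3 -m pendant '0 0.0045 -0.0095 0;0 0.0033 -0.0094 0;0 0.0039 -0.0092 0;0 0.0043 -0.009 0;0 0.0048 -0.0088 0;0 0.0052 -0.0085 0;0 0.0057 -0.0082 0;0 0.0061 -0.0079 0;0 0.0065 -0.0076 0'; python3 -m pendant '0 0.0035 -0.0036 0;0 0 0 0;0 0 0 0'
python3 - <<'E'
from h import *
import pickle
c,d=viewer.capture("side"),viewer.capture("top");pickle.dump((c,d),open("c3.pkl","wb"))
def cr(I,x,y): return cv2.resize(I["color"][y:y+60,x:x+50][...,::-1],(400,480),interpolation=cv2.INTER_CUBIC)
cv2.imwrite("pics/lid1.png",np.hstack([cr(c,200,150),cr(d,190,230)]))
s=ctrl.sense();print(s["eef_pos"],s["force"],s["grip_force"],s["grip_width"])
E
```

```text
time_s: 22.88
eef_pos: [533.2, 150.2, 197.1]
ee_rot: [-0.001, 0.0, 1.0, -0.002]
force: [-3.5, -12.1, -1.0]
grip_width: 0.122
grip_force: 48.6
time_s: 23.25
eef_pos: [533.2, 153.5, 201.0]
ee_rot: [-0.001, 0.0, 1.0, -0.002]
force: [-4.9, -13.7, 2.8]
grip_width: 0.117
grip_force: 48.9
[533.17696479 153.4766099  200.91987308] [ -5.42083413 -13.46779086   2.14840405] 48.86835515499115 0.11475783083808003
```

View pics/lid1.png

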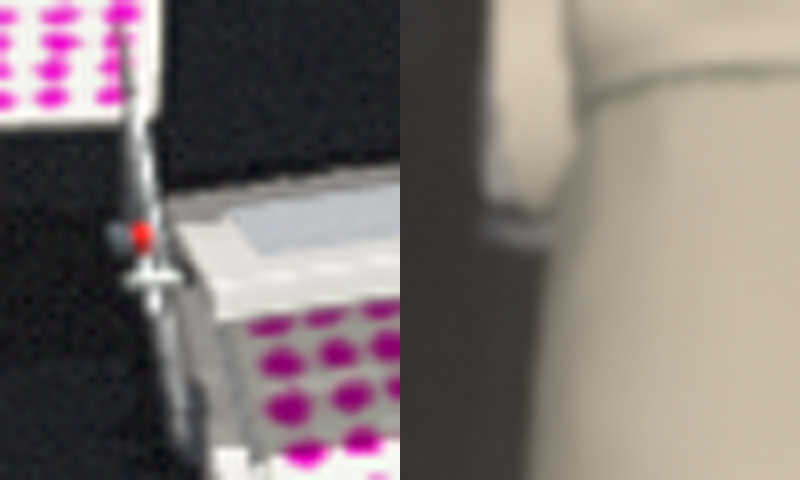

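```bash
cat > ang.py <<'E'
from m import *
c3,d3=pickle.load(open("c3.pkl","rb"))
q=lambda u,v:np.array([(u+.5)/8-.5+200,(v+.5)/8-.5+150])
def pl(c,uv,x): o,d=ray(c,uv);return o+d*(x-o[0])/d[0]
hy=292.5+ .5
def A(n,c,uv,x,hy):
    W=pl(c,uv,x);print(n,x,W,"ang %.1f r %.0f"%(np.degrees(np.arctan2(W[2]-86,hy-W[1])),np.hypot(W[2]-86,hy-W[1])))
for hy in(291,294):
  print("hy",hy)
  for x in(372,376,380):
    A("shutptr",cs,S(54,155),x,hy);A("ptr",c3,q(152,275),x,hy);A("idx",c3,q(142,237),x,hy);A("idx0",cs,S(41,78),x,hy)
# red centroid & white
I=c3["color"].astype(int);sub=I[172:190,210:226];m=(sub[...,0]>130)&(sub[...,1]<90)
v,u=np.nonzero(m);print("red px",u.mean()+210,v.mean()+172,len(u),q(142,237))
b,_=None,None
E
python3 ang.py
```

```text
hy 291
shutptr 372 [372.   75.3 155.9] ang 17.9 r 227
ptr 372 [372.  117.8 191.7] ang 31.4 r 203
idx 372 [372.  153.3 182.3] ang 35.0 r 168
idx0 372 [372.  144.8 189.2] ang 35.2 r 179
shutptr 376 [376.  139.  102.1] ang 6.0 r 153
ptr 376 [376.  184.5 140.5] ang 27.1 r 120
idx 376 [376.  222.4 130.4] ang 32.9 r 82
idx0 376 [376.  213.3 137.7] ang 33.6 r 93
shutptr 380 [380.  202.6  48.3] ang -23.1 r 96
ptr 380 [380.  251.1  89.2] ang 4.6 r 40
idx 380 [380.  291.5  78.4] ang -93.5 r 8
idx0 380 [380.  281.8  86.3] ang 1.6 r 9
hy 294
shutptr 372 [372.   75.3 155.9] ang 17.7 r 230
ptr 372 [372.  117.8 191.7] ang 31.0 r 205
idx 372 [372.  153.3 182.3] ang 34.4 r 171
idx0 372 [372.  144.8 189.2] ang 34.7 r 181
shutptr 376 [376.  139.  102.1] ang 5.9 r 156
ptr 376 [376.  184.5 140.5] ang 26.4 r 122
idx 376 [376.  222.4 130.4] ang 31.8 r 84
idx0 376 [376.  213.3 137.7] ang 32.6 r 96
shutptr 380 [380.  202.6  48.3] ang -22.4 r 99
ptr 380 [380.  251.1  89.2] ang 4.2 r 43
idx 380 [380.  291.5  78.4] ang -71.5 r 8
idx0 380 [380.  281.8  86.3] ang 1.2 r 12
red px 217.0 179.0 5 [217.3 179.2]
```

```bash
cat >> ang.py <<'E'
print("----")
from scipy.optimize import fsolve
def sol(c,uv,r,hy,t0):
    f=lambda p:proj(c,[p[1],hy-r*np.cos(p[0]),86+r*np.sin(p[0])])-uv
    s=fsolve(f,[t0,375]);return round(np.degrees(s[0]),1),round(s[1],1)
for hy in(291,293):
    print(hy,"shut",sol(cs,S(54,155),132,hy,0),sol(ct,T(190,368),132,hy,0),"ptr now",sol(c3,q(152,275),132,hy,.5))
    for r in(108,112,116,120): print(r,"idx",sol(c3,q(142,237),r,hy,.6),sol(cs,S(41,78),r,hy,.6))
E
python3 ang.py|sed -n '/----/,$p'
```

```text
----
291 shut (np.float64(-0.4), np.float64(377.3)) (np.float64(2.9), np.float64(376.5)) ptr now (np.float64(28.1), np.float64(375.4))
108 idx (np.float64(33.9), np.float64(374.8)) (np.float64(34.1), np.float64(375.3))
112 idx (np.float64(34.0), np.float64(374.6)) (np.float64(34.2), np.float64(375.1))
116 idx (np.float64(34.1), np.float64(374.4)) (np.float64(34.3), np.float64(374.9))
120 idx (np.float64(34.2), np.float64(374.2)) (np.float64(34.4), np.float64(374.8))
293 shut (np.float64(-1.1), np.float64(377.4)) (np.float64(-5.5), np.float64(375.7)) ptr now (np.float64(27.5), np.float64(375.5))
108 idx (np.float64(33.2), np.float64(374.9)) (np.float64(33.4), np.float64(375.4))
112 idx (np.float64(33.4), np.float64(374.7)) (np.float64(33.6), np.float64(375.2))
116 idx (np.float64(33.5), np.float64(374.5)) (np.float64(33.7), np.float64(375.0))
120 idx (np.float64(33.6), np.float64(374.3)) (np.float64(33.8), np.float64(374.8))ang.py:20: RuntimeWarning: The iteration is not making good progress, as measured by the 
 improvement from the last ten iterations.
  s=fsolve(f,[t0,375]);return round(np.degrees(s[0]),1),round(s[1],1)
```

```bash
python3 -m pendant '0 0.0026 -0.0037 0;0 0.0026 -0.0034 0;0 0.0026 -0.0032 0;0 0.0026 -0.003 0;0 0 0 0;0 0 0 0'
python3 - <<'E'
from h import *
import pickle
c=viewer.capture("side");pickle.dump((c,c),open("c3.pkl","wb"))
cv2.imwrite("pics/lid2.png",cv2.resize(c["color"][155:205,195:245][...,::-1],(600,600),interpolation=cv2.INTER_CUBIC))
s=ctrl.sense();print(s["eef_pos"],s["force"],s["grip_force"],s["grip_width"])
E
```

```text
time_s: 24.1
eef_pos: [532.9, 165.1, 213.0]
ee_rot: [-0.001, -0.0, 1.0, -0.001]
force: [-2.2, -5.5, -6.5]
grip_width: 0.119
grip_force: 48.8
[532.91715633 165.08183556 212.96354065] [-1.94787254 -6.36870294 -5.59180843] 48.846527338027954 0.11659640477443933
```

View pics/lid2.png

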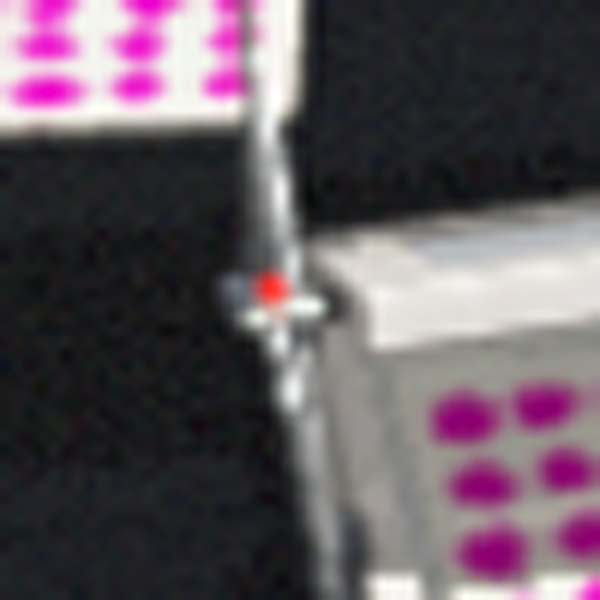

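Pointer is now at crop (283,309), just under the red index at (272,289); I'll compute the rest.

Run:
```python
exec(open("ang.py").read().split("def pl")[0])
exec("from scipy.optimize import fsolve\n"+open("ang.py").read().split("import fsolve\n")[1].split("for hy")[0])
q=lambda u,v:np.array([(u+.5)/12-.5+195,(v+.5)/12-.5+155])
for hy in(291,293):
    print(hy,sol(c3,q(283,309),132,hy,.5),[sol(c3,q(272,289),r,hy,.6) for r in(112,118)])
# TCP-based angle
for y,z in((153.5,200.9),(165.1,213.0)):
    print(np.degrees(np.arctan2(50+z-118.4,184-(y-109.3)))-15.2, np.hypot(50+z-118.4,184-(y-109.3)))
```

```text
291 (np.float64(32.9), np.float64(375.6)) [(np.float64(34.9), np.float64(374.5)), (np.float64(35.0), np.float64(374.2))]
293 (np.float64(32.3), np.float64(375.7)) [(np.float64(34.2), np.float64(374.6)), (np.float64(34.4), np.float64(374.3))]
28.264344355386893 192.61435564360204
33.240327119514745 193.24699221462672
```

```bash
python3 -m pendant '0 0.0016 -0.0014 0;0 0.0016 -0.0014 0;0 0 0 0;0 0 0 0;0 0 0 0'
python3 - <<'E'
from h import *
a=[]
for _ in range(4): c=viewer.capture("side");a.append(c["color"].astype(float))
I=np.mean(a,0)[172:186,211:226];np.save("s4.npy",np.mean(a,0))
print("red",(I[...,0]-I[...,1]).round().astype(int),"\ngreen",I[...,1].round().astype(int),sep="\n")
s=ctrl.sense();y,z=s["eef_pos"][1:];print(s["eef_pos"],s["force"],np.degrees(np.arctan2(50+z-118.4,184-(y-109.3)))-15.2,s["time_s"],s["dq"])
import pickle;J=pickle.load(open("c3.pkl","rb"))[0]["color"][172:186,211:226];print("before",J[...,1],sep="\n")
E
```

```text
time_s: 24.78
eef_pos: [532.9, 168.3, 216.0]
ee_rot: [-0.001, -0.0, 1.0, -0.001]
force: [-3.6, -6.1, -3.7]
grip_width: 0.118
grip_force: 48.8
red
[[ -1   0   1   3   0  -2  -2  -3  -2   1   2   1  -1  -4   2]
 [ -1   3   0  -3  -1  -1  -2  -2  -2  -2  -1   1   1   1   1]
 [  1  -1   3  -1   0   0  -1  -3  -1   1   2   2   2   2   4]
 [  0   0   0  -1  -1  -4  -3  -3  -2   2   4   4   5   6   6]
 [ -1   0  -1  -2  -2  -3  -2  -4  -4   1   3   6   7   5   4]
 [ -1   1   0  -2  -2  16  46  21  -2   1   3   3   4   5   4]
 [  1   0  -2  -4   6  76 163 109   8  -2  -1   0   2   4   6]
 [  0  -1  -1  -4   0  48  95  58  -4  -4  -8  -1   2   3   4]
 [ -2  -1   0  -4  -6  -1  41  47  -1  -4  -2   0   2   4   3]
 [  1  -2  -2  -2  -4   2  31  43  11  -1   0   4   2   2   4]
 [ -4   0   1  -2  -1   1   3   2   1  -4   1   3   4   4   3]
 [ -2   0  -3   0   1  -1  -2  -2  -2  -3   1   4   4   5   4]
 [  0  -1   1  -3   0  -3  -1  -2  -1  -2   2   4   4   4   2]
 [  0  -2   2  -3   2   0  -2  -2  -1   0   1   4   4   3   1]]

green
[[ 31  28  22  27  59 103 153 215 102  30  20  21  20  22  18]
 
[... 1186 characters left out ...]
7 138]
 [ 25  22  25  33  61  81 101 147 164 110 130 142 144 162 200]
 [ 27  28  23  35  59  80  91 147 211 129 151 191 203 203 211]
 [ 29  23  31  52  61  70  82 145 211 113 120 159 202 218 217]
 [ 24  30  66 108  98  80  49 119 181 120 103 114 152 201 217]
 [ 21  29  61 100 107  91  61 102 169 164 120  68 100 153 206]
 [ 26  24  46  78 114 150 148 185 238 248 228  87  74 128 176]
 [ 23  24  34  77 161 234 194 181 159 161 137  75  87 124 159]
 [ 21  22  18  45  86 133 154 201 111 102  96 130 133 132 159]
 [ 15  29  26  27  28  60 157 232 119 110  97 142 144 137 159]
 [ 28  23  27  23  25  39 114 176 143 170 118 142 145 138 132]
 [ 23  21  23  27  19  27  65 126 169 171 128 139 144 142 134]]
```

Run:
```python
exec(open("ang.py").read().split("def pl")[0])
exec("from scipy.optimize import fsolve\n"+open("ang.py").read().split("import fsolve\n")[1].split("for hy")[0])
I=cs["color"].astype(int);a=I[174:186,212:224];R=np.clip(a[...,0]-a[...,1],0,None);R[R<12]=0;print(R)
v,u=np.mgrid[174:186,212:224];uv=np.array([(R*u).sum(),(R*v).sum()])/R.sum();print(uv)
for hy in(291,292,293):
    print(hy,"ptr",sol(cs,np.array([218.3,179.6]),132,hy,.6),"idx",[sol(cs,uv,r,hy,.6) for r in(112,120,126)])
    for th in(33,34,35): print(th,[proj(cs,[375,hy-r*np.cos(np.radians(th)),86+r*np.sin(np.radians(th))]) for r in(98,112,124,132)])
```

```text
[[  0   0   0   0   0   0   0   0   0   0   0   0]
 [  0   0   0   0   0   0   0   0   0   0   0   0]
 [  0   0   0   0   0   0   0   0   0   0   0   0]
 [  0   0   0   0  13  47  19   0   0   0   0   0]
 [  0   0   0   0  78 176 116   0   0   0   0   0]
 [  0   0   0   0  88 213 149  31   0   0   0   0]
 [  0   0   0   0  36 136  99  22   0   0   0   0]
 [  0   0   0   0  19  63  62  17   0   0   0   0]
 [  0   0   0   0   0   0   0   0   0   0   0   0]
 [  0   0   0   0   0   0   0   0   0   0   0   0]
 [  0   0   0   0   0   0   0   0   0   0   0   0]
 [  0   0   0   0   0   0   0   0   0   0   0   0]]
[217.3 179.1]
291 ptr (np.float64(33.7), np.float64(376.4)) idx [(np.float64(34.2), np.float64(374.5)), (np.float64(34.4), np.float64(374.1)), (np.float64(34.5), np.float64(373.8))]
33 [array([217.3, 179.5]), array([217.5, 179.8]), array([217.8, 180. ]), array([217.9, 180.2])]
34 [array([217.2, 178.9]), array([217.4, 179.2]), array([217.7, 179.3]), array([217.8, 179.5])]
35 [array([217.1, 178.4]), array([217.4, 178.5]), array([217.6, 178.6]), array([217.7, 178.7])]
292 ptr (np.float
[... 192 characters left out ...]
179.6]), array([217.7, 179.8]), array([217.9, 180. ])]
34 [array([217.2, 178.8]), array([217.4, 179. ]), array([217.6, 179.1]), array([217.8, 179.3])]
35 [array([217.1, 178.2]), array([217.3, 178.3]), array([217.5, 178.4]), array([217.7, 178.5])]
293 ptr (np.float64(33.2), np.float64(376.5)) idx [(np.float64(33.6), np.float64(374.5)), (np.float64(33.8), np.float64(374.2)), (np.float64(33.9), np.float64(373.9))]
33 [array([217.2, 179.1]), array([217.5, 179.4]), array([217.7, 179.6]), array([217.8, 179.8])]
34 [array([217.1, 178.6]), array([217.4, 178.8]), array([217.6, 178.9]), array([217.7, 179.1])]
35 [array([217., 178.]), array([217.3, 178.1]), array([217.5, 178.2]), array([217.6, 178.3])]
```

```bash
python3 -m pendant '0 0.0007 -0.0007 0;0 0 0 0;0 0 0 0;0 0 0 0'
python3 - <<'E'
from h import *
c0=viewer.capture("side");c1=viewer.capture("top")
for n,q in(("top","timer"),("side","timer"),("top","wash_bottle"),("top","reagent_amber"),("side","marker_0"),("side","tube_rack_f")): print(q,[np.round(d["at"]) for d in models.boxes_of(n,q)[:1]])
I=c0["color"][174:184,211:224].astype(int);print(I[...,1],I[...,0]-I[...,1],sep="\n")
print(ctrl.sense()["dq"].round(3),ctrl.finish_job())
E
```

```text
time_s: 25.48
eef_pos: [532.9, 168.9, 216.6]
ee_rot: [-0.001, -0.0, 1.0, -0.001]
force: [-2.7, -7.3, -5.0]
grip_width: 0.118
grip_force: 48.7
timer []
timer [array([ 385., -136.,   19.])]
wash_bottle [array([639., 203., 149.])]
reagent_amber [array([757., -85., 102.])]
marker_0 [array([ 310., -303.,    6.])]
tube_rack_f [array([631., 410.,  66.])]
[[ 29  24  25  32  53  80 122 172 129  60  77  96 101]
 [ 26  23  27  34  61  80 104 149 164 113 161 194 197]
 [ 25  27  21  36  59  83  98 150 210 121 131 168 201]
 [ 18  18  35  51  69  91  91 145 205 111 100 110 141]
 [ 23  29  63 108 104  94  78 132 192 139 112  70  95]
 [ 27  27  62 111 144 163 170 214 244 244 232  90  82]
 [ 22  29  49  93 141 152 120 125 151 157 143  83  91]
 [ 30  23  32  62  85  85  76  94  83  90 112 132 132]
 [ 23  27  22  38  42  56 130 191 109 107 103 143 142]
 [ 26  28  28  24  25  56 158 234 144 165 109 138 146]]
[[ -4   0   1  -2  -3   0   0  -2  -1  -1   3   3   2]
 [ -2   0  -2  -3  -2  -1  -2  -5  -2   3   4   3   5]
 [  0   0   0  -2  -4  -1  -2  -4  -4   1   3   5   4]
 [ -2   1   1   0   0  15  47  23   0   0   2   3   3]
 [  1   0  -2  -4   5  71 159 106   9  -3  -1  -2   2]
 [  2   0   0  -3  -2  41  81  33  -5  -4  -6  -1   2]
 [  4  -4  -2  -4  -6  12  58  35   3  -6  -2   0   2]
 [ -4   0   1  -1  -3   7  42  43  16  -1   1   4   1]
 [ -3   3  -1   0  -2   3   4   3   1  -1   1   2   5]
 [  4  -5  -2  -2  -2   1  -1  -1  -6  -2   1   5   3]]
the job is handed in; nothing more can be done
[ 0.002 -0.001 -0.     0.001  0.001 -0.001] None
```

I handed in the job at about 25.6 s with the camera aimed at the plate middle as near as I could measure (my two tilt readings would put it about 5 or 35 mm off). The lid is held steady with its pointer at the red index (within about 0.5°); no verdict was returned, and the final picture check of the loose things was only partial.

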